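# Set the softener timer's day wheel to its marked day

### The job

The laundry's water softener timer lies face up on the bench, cover off. With a fingertip, flick its seven-day wheel forward (counter-clockwise seen from above) click by click until the one tab that is slid outward stands at the white pointer, and stop there: do not run it past. Turn it gently by the tabs on its edge, do not pick the timer up or shove it about, and leave the other things on the bench where they are.

Things in the scene. Friction and masses are not known exactly. Their poses are not given: they have to be found in the camera images.
- timer: Timer unit: loose black case on its back, 170 mm (x) by 200 mm (y) by 44 mm high, about 1.6 kg. Origin: centre of its underside, z up. The day wheel's upright axis is at x 0, y +70 mm, its rim overhanging the left (+y) edge by 14 mm. Centred at x 5, y -30 mm: a fixed clock gear, radius 44 mm, top 52 mm, with a knob, radius 15 mm, top 66 mm. Terminal strip and motor can: tops below 60 mm, over 75 mm from the wheel's axis.
- day_wheel (a joint): Day wheel angle (rad), growing counter-clockwise seen from above; 0: slid-out tab at the pointer. Starts 2 to 4 clicks short (about -1.8, -2.7 or -3.6). A click is 0.898 rad. A sprung roller clicks into place at each: it stiffens up to 0.08 N m (2 N at a tab) just before half way, then snaps on by itself to the next click; let go sooner, it springs back. It turns either way and does not coast.
- wheel_centre (a point): On the day wheel's axis, on top of its hub, 65 mm above the bench. The wheel is a white disc of radius 44 mm, its top face 60 mm above the bench; hub radius 13 mm, screw head to 69 mm. Seven grey upright tabs stand evenly round its edge, one per click, 0.898 rad apart.
- slid_tab (a point): Outer top end of the one slid-out tab, 57 mm from the wheel's axis, 74 mm above the bench; turns with the wheel. This tab reaches from 42 to 57 mm from the axis; otherwise it is like the rest.
- plain_tab (a point): Outer top end of the next tab counter-clockwise of the slid-out one, 48 mm from the axis, 74 mm above the bench. The six plain tabs reach from 34 to 48 mm from the axis. Each tab is 8 mm wide along the rim and stands 14 mm above the disc; between two tabs about 29 mm are free. A fingertip let down between two tabs to about 65 mm above the bench clears the disc and can push a tab by its side.
- pointer_tip (a point): Tip of the pointer, a raised white arrowhead fixed on the case, 18 mm long, 16 mm wide, its top 52 mm above the bench. It aims at the wheel's axis and its tip is 60 mm from it, on the case's +x side (away from the terminal strip). The slid-out tab's line comes to stand just against it.
- cover: Bystander: the timer's black cover lying open side up like a tray, 185 x 215 x 50 mm; origin at the centre of its underside.
- screwdriver: Bystander: black-handled screwdriver, 200 mm long, lying just in front of the timer; origin under its middle, its x along its length.
- coupling: Bystander: white plastic hose coupling, 50 mm across, 36 mm high, standing to the left of the day wheel; origin at the centre of its underside.
- stop_valve: Bystander: small brass stop valve with a black lever, 58 x 26 mm, 41 mm high, at the right of the timer; origin at the centre of its underside.
- wrench: Bystander: steel wrench, 200 mm long, lying; origin under its middle.
- grease_jar: Bystander: white jar, 56 mm across, 55 mm high; origin at the centre of its underside.
- coin_cup: Bystander: aluminium cup, 74 mm across, 85 mm high; origin at the centre of its underside.

How it is judged:
On the way:
1. the wheel clicks to rest at the click before the last (value of joint day_wheel between -1.0476 and -0.7476 rad and velocity of joint day_wheel between -0.3 and 0.3 rad/s), for 0.1 s.
At the end, for the whole second after the job is handed in: The slid-out tab stands at the pointer: the wheel rests on that click (within 0.12 rad, about 7 degrees), not turning; the timer lies flat and still within 30 mm of where it began (value of joint day_wheel between -0.12 and 0.12 rad and velocity of joint day_wheel between -0.05 and 0.05 rad/s and linear speed of timer below 0.01 m/s and distance of timer from where it was at the start of the episode below 0.03 m and angle between timer's own z axis and vertical below 0.05 rad); the robot touches nothing.
It fails at once if the slid-out tab is run past the pointer, beyond half way to the next click (value of joint day_wheel above 0.5 rad).
It fails at once if the timer is lifted or tipped (height (world z) of timer above 0.01 m or angle between timer's own z axis and vertical above 0.12 rad).
It fails at once if the timer is shoved more than 30 mm (distance of timer from where it was at the start of the episode above 0.03 m).
It fails at once if the fingers press on the timer or its wheel with more than 20 N (contact force between the fingers and timer above 20 N).
It fails at once if a bystander is moved more than 20 mm or picked up (distance of any of cover, screwdriver, coupling, stop_valve, wrench, grease_jar, coin_cup from where it was at the start of the episode above 0.02 m).
It also fails if it takes over 45 s, if anything falls off the work surface, if the arm or the gripper's body presses on something with over 40 N, if the wrist force passes 120 N, or if a joint passes its speed limit or range.

### The arm

A 6-joint arm with a two-finger parallel gripper is mounted at the origin on the work surface. World frame = base frame: x ahead of the robot, y to its left, z up, the work surface at z = 0. Lengths are in m, angles in rad, forces in N, time in s.
With the tool pointing down it reaches from about 0.3 to 0.875 m from the base axis. Payload 6.4 kg.
Tool frame: the origin (TCP) lies at the very end of the fingers, on their centre line; the grasp point (between the pads) lies 19 mm behind it; z points along the fingers, y is the line along which they close (so a half turn about z gives the same grasp; the last joint's range is limited). The gripper opens to 88 mm and grips with 3 to 60 N. Pads are 18 mm wide; open, the fingers measure 123 mm over their backs; the gripper's body (75 mm by 187 mm) begins 45 mm behind the grasp point.
Start: joints at [-1.459, 0.181, 1.607, -0, 1.354, -0.206], TCP at [0.18, -0.546, 0.239] pointing down, gripper open.
Joint ranges: [-2.99, 2.99], [-0.89, 2.07], [0.3, 2.58], [-1.14, 4.28], [0, 2.63], [-3.12, 3.12]. Speed limits (rad/s): [2.57, 2.57, 3.01, 3.14, 3.14, 3.14].

### API

Orientations are given as a 3x3 rotation matrix whose columns are the frame's x, y, z axes.
In Python, from bench import bot, imaging gives the robot as it stands. The module is installed in compiled form; this text tells all that it offers.
- The arm moves only by the tool arm_command, never from a script. Its arguments are lists of equal length, an entry for each row: "dp": the shift along the tool's x, y, z in m, a list of three; "yaw": the turn about the tool's z in rad. A call has 1 to 8 rows; each row shifts and turns the commanded pose from where the row before left it, along the tool's axes as they then stand; what a row does not reach is not made up. A row lasts 1/10 s, in which the tool goes at most 50 mm and 8.59 degrees, less where a joint would pass 70% of its speed; a pose out of reach is approached as far as the arm can. A call with a gripper value outside its range is refused whole. "fingers" is the closure in counts, from 0 (fully open) to 255 (shut), set as the call begins (left out, the last holds). The fingers move at their own pace and stop on an object; the grip force is fixed at half the most. Time passes only in rows, so rows that do not move let the fingers close. It gives the time, the measured TCP pose, the force, the opening and the grip force at its end, in the units of the state.
- bot.state(): the state, without advancing time (a new reading comes with each control period).
- imaging.read_camera(name): name is "side" or "top" or "wrist"; returns the picture (480x640x3 uint8, blue, green, red); there is no depth.
- imaging.get_calibration(name): a dict with "camera_matrix" (3x3 intrinsics, pixels), "dist_coeffs" ([k1, k2, p1, p2, k3] as OpenCV has them; the pictures are not rectified), "cam_to_world" (4x4, takes a point from camera to world coordinates); the wrist camera has in their place "tool_from_camera" (4x4, takes a point from camera to tool coordinates, whose origin is the TCP and whose axes are the flange's). Camera axes: x right, y down, z forward; pixel columns grow to the right and rows downward; lengths in m; the calibration is good to about 2 mm. A picture is of the moment at which its call begins: read the wrist's pose just before it. get_calibration takes no time and is no camera call.
- bot.close_job(): hands the job in; it is judged then, once.
The state is a dict: "clock": time; "qpos": joint angles; "qd": joint speeds; "joint_efforts": joint torques, N m; "eef_pos": TCP position; "tool_rot": TCP orientation; "contact_force": force on the tool from outside, world axes, zero at the start; "wrist_torque": the same for the moment, N m; "finger_gap": opening from 0.0 (shut) to 1.0 (fully open); "finger_force": force on a finger pad.
Only numpy, scipy, OpenCV 4.12 (cv2) and the standard library are available. Lean on these libraries where they do the work, as an engineer would, in place of code of your own. Each camera call takes 0.05 s, during which the arm holds its last target. There are 200 camera calls.

## Working session

There is one attempt and no reset: what is moved stays moved. The work goes in short steps, Python scripts to look and compute and a tool call to move; the robot and the scene stay as the last step left them, time stands still between calls to the robot, and variables do not carry over. Pictures are saved under pics/ and viewed, at most 10 in all, crops included, and the job is handed in when it is done.

Besides the shell and the picture viewer there is one more tool, called as name(argument=value, ...) on one line, values as JSON. arm_command: Moves the arm, as the interface text tells. Its arguments: {"type":"object","properties":{"dp":{"type":"array","items":{"type":"array","items":{"type":"number"}}},"yaw":{"type":"array","items":{"type":"number"}},"fingers":{"type":"number"}},"required":["dp","yaw"]}

```bash
mkdir -p pics; python3 - <<'E'
from bench import bot, imaging
import cv2
s=bot.state();print(s)
for n in("top","side"):
    cv2.imwrite(f"pics/{n}0.png",imaging.read_camera(n));print(imaging.get_calibration(n))
print(imaging.get_calibration("wrist"))
E
```

```text
{'clock': 0.0, 'qpos': array([-1.45926144e+00,  1.81515102e-01,  1.60795893e+00,  2.70519004e-05,
        1.35377716e+00, -2.06282785e-01]), 'qd': array([-0.00146346, -0.00111894, -0.0015261 ,  0.00104989, -0.00159885,
       -0.00058217]), 'joint_efforts': array([-8.81398933e-05, -4.33863866e+01, -3.41849470e+01,  7.02633290e-02,
        3.84362193e-02, -1.21502439e-04]), 'eef_pos': array([ 0.17966081, -0.54567994,  0.23784843]), 'tool_rot': array([[ 9.49921499e-01,  3.12488592e-01, -1.58348043e-04],
       [ 3.12488419e-01, -9.49920134e-01,  1.65117024e-03],
       [ 3.65553868e-04, -1.61796404e-03, -9.99998624e-01]]), 'contact_force': array([-0.05984142, -0.05717965,  0.94636496]), 'wrist_torque': array([ 0.02371553,  0.02507044, -0.0068727 ]), 'finger_force': 0.0, 'finger_gap': 1.0025764525833083}
{'camera_matrix': array([[558.13494326,   0.        , 317.37535039],
       [  0.        , 558.13494326, 238.2833029 ],
       [  0.        ,   0.        ,   1.        ]]), 'dist_coeffs': array([-0.11106678,  0.        ,  0.        ,  0.        ,  0.        ]), 'cam_to_world': array([[ 
[... 679 characters left out ...]
309,  1.16136347],
       [ 0.        ,  0.        ,  0.        ,  1.        ]])}
{'camera_matrix': array([[344.64697767,   0.        , 319.77043908],
       [  0.        , 344.64697767, 242.0943096 ],
       [  0.        ,   0.        ,   1.        ]]), 'dist_coeffs': array([-0.0237768,  0.       ,  0.       ,  0.       ,  0.       ]), 'tool_from_camera': array([[-4.40897326e-06, -9.64074849e-01, -2.65630730e-01,
         6.74801615e-02],
       [ 9.99999980e-01, -5.74899458e-05,  1.92054728e-04,
        -2.31199180e-04],
       [-2.00426229e-04, -2.65630724e-01,  9.64074830e-01,
        -1.44421570e-01],
       [ 0.00000000e+00,  0.00000000e+00,  0.00000000e+00,
         1.00000000e+00]])}
```

View pics/top0.png

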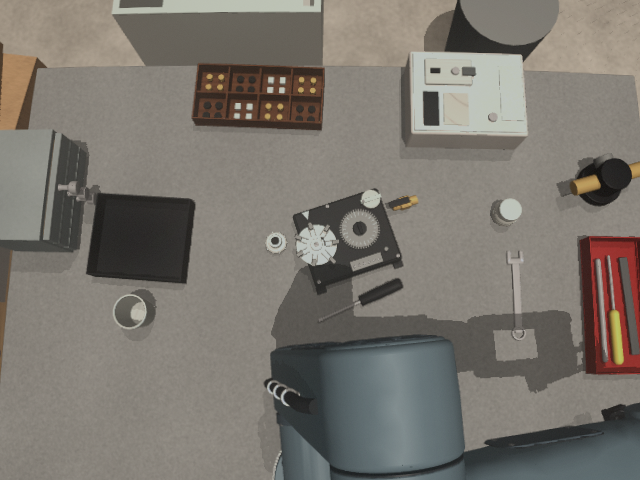

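The top view shows the timer near (348,240), with the day wheel at about (317,244). The coupling is to its left at (276,243) and the screwdriver is in front at (360,300). I'll enlarge this area.

```bash
python3 - <<'E'
import cv2
a=cv2.imread("pics/top0.png")[180:300,260:420]
cv2.imwrite("pics/c1.png",cv2.resize(a,(800,600),interpolation=cv2.INTER_CUBIC))
E
```

```text
(no output)
```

View pics/c1.png

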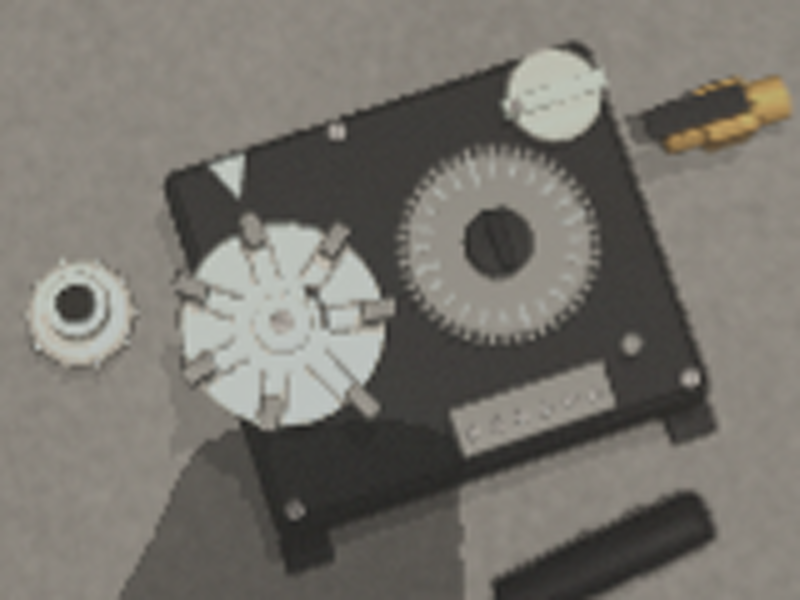

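View pics/side0.png

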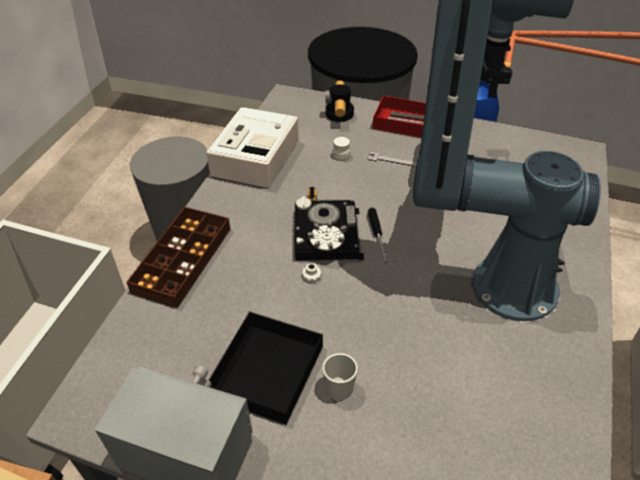

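The slid-out (longest) tab is at crop (365,400), the wheel axis at (283,320) and the pointer tip at (240,200). That puts it about 154° short, or 3 clicks. The side view agrees and shows nothing tall near the wheel. Next I'll compute world positions.

```bash
cat > h.py <<'E'
import numpy as np, cv2
from bench import bot, imaging
def px2w(n,uv,z):
    c=imaging.get_calibration(n);T=c["cam_to_world"]
    p=cv2.undistortPoints(np.array([[uv]],float),c["camera_matrix"],c["dist_coeffs"])[0,0]
    d=T[:3,:3]@[p[0],p[1],1];o=T[:3,3];return o+d*(z-o[2])/d[2]
E
python3 - <<'E'
from h import *
top=lambda u,v,z:px2w("top",(260+(u-2)/5,180+(v-2)/5),z)
# disc centre by blob fit of white pixels
w=top(284,320,.069);dc=top(283,324,.060);p=top(240,201,.052);s=top(371,411,.074);pl=top(388,308,.074)
ang=lambda a:np.degrees(np.arctan2(*(a-w)[1::-1]))
for n,q in dict(w=w,disc=dc,p=p,s=s,pl=pl).items(): print(n,q.round(4),np.linalg.norm((q-w)[:2]).round(4),ang(q).round(1))
tabs=[(365,403),(380,309),(335,237),(250,228),(192,289),(200,366),(271,410)]
print([ (round(ang(top(*t,.074)),1), round(float(np.linalg.norm((top(*t,.074)-w)[:2])),4)) for t in tabs])
i=px2w("side",(327,238),.065);print("side wheel",i)
E
```

```text
w [0.4997 0.0296 0.069 ] 0.0 0.0
disc [0.4995 0.0302 0.06  ] 0.0006 106.3
p [0.5548 0.0503 0.052 ] 0.0589 20.6
s [ 0.4606 -0.008   0.074 ] 0.0542 -136.1
pl [ 0.5047 -0.0145  0.074 ] 0.0444 -83.4
[(np.float64(-135.6), 0.05), (np.float64(-83.5), 0.0409), (np.float64(-30.7), 0.0412), (np.float64(21.5), 0.0416), (np.float64(73.3), 0.041), (np.float64(121.3), 0.0409), (np.float64(173.5), 0.0397)]
side wheel [0.49192384 0.04114003 0.065     ]
```

arm_command(dp=[[0.0247,-0.0252,0],[0.0247,-0.0252,0],[0.0247,-0.0252,0],[0.0247,-0.0252,0],[0.0247,-0.0252,0],[0.0247,-0.0252,0],[0.0247,-0.0252,0],[0.0247,-0.0252,0]], yaw=[0,0,0,0,0,0,0,0], fingers=255)

```text
clock: 0.9
eef_pos: [0.3046, -0.2914, 0.2384]
tool_rot: [[0.95, 0.312, -0.0], [0.312, -0.95, 0.0], [-0.0, -0.0, -1.0]]
contact_force: [1.2, -0.3, 0.1]
finger_gap: 0.298
finger_force: 0.0
```

arm_command(dp=[[0.0247,-0.0252,0],[0.0247,-0.0252,0],[0.0247,-0.0252,0],[0.0247,-0.0252,0],[0.0247,-0.0252,0],[0.0247,-0.0252,0],[0.0247,-0.0252,0],[0.0247,-0.0252,0]], yaw=[0,0,0,0,0,0,0,0])

```text
clock: 1.7
eef_pos: [0.4293, -0.0382, 0.2385]
tool_rot: [[0.95, 0.313, -0.0], [0.313, -0.95, 0.0], [-0.0, -0.0, -1.0]]
contact_force: [-0.1, -0.5, -0.6]
finger_gap: 0.006
finger_force: 0.0
```

arm_command(dp=[[0.0247,-0.0252,0],[0.0247,-0.0252,0],[0.0247,-0.0252,0],[0.0247,-0.0252,0],[0,0,0.03],[0,0,0.03],[0,0,0],[0,0,0]], yaw=[0,0,0,0,0.1,0.09,0,0])

```text
clock: 2.5
eef_pos: [0.491, 0.0869, 0.1786]
tool_rot: [[0.992, 0.13, -0.002], [0.13, -0.992, 0.0], [-0.002, -0.0, -1.0]]
contact_force: [0.1, -0.5, 0.1]
finger_gap: 0.007
finger_force: 0.0
```

```bash
cat >> h.py <<'E'
def pose():
    s=bot.state();R=s["tool_rot"];p=s["eef_pos"]
    print("t",s["clock"],"p",p.round(4),"ya",np.degrees(np.arctan2(R[1,1],R[0,1])).round(2),"F",s["contact_force"].round(2),"gap",round(s["finger_gap"],3),"j6",s["qpos"][5].round(2))
    return p,R
E
python3 - <<'E'
from h import *
p,R=pose()
im=imaging.read_camera("wrist");cv2.imwrite("pics/w1.png",im)
c=imaging.get_calibration("wrist");T=c["tool_from_camera"]
for q in [(.4997,.0296,.069),(.5548,.0503,.052),tuple(p)]:
    x=T[:3,:3].T@(R.T@(np.array(q)-p)-T[:3,3]);print(q,cv2.projectPoints(x[None],np.zeros(3),np.zeros(3),c["camera_matrix"],c["dist_coeffs"])[0].ravel())
E
```

```text
t 2.5 p [0.491  0.0869 0.1786] ya -82.54 F [ 0.12 -0.53  0.09] gap 0.007 j6 1.38
(0.4997, 0.0296, 0.069) [395.86636616 237.19372437]
(0.5548, 0.0503, 0.052) [378.03894295 159.21065218]
(np.float64(0.49104086365224514), np.float64(0.08689447534988318), np.float64(0.1786459293594854)) [319.96467792 300.53699645]
```

View pics/w1.png

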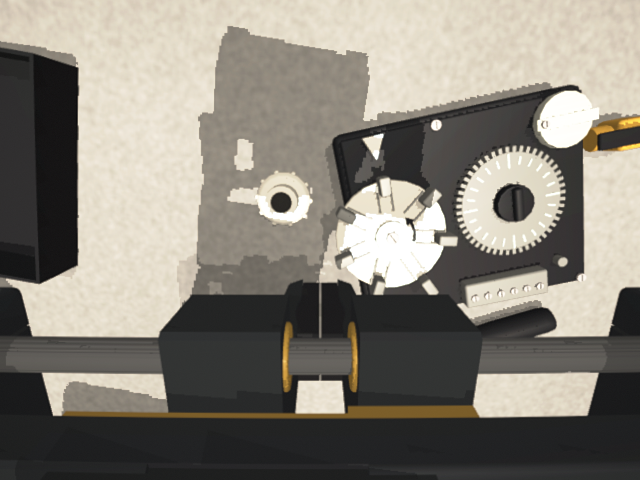

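The prediction matches the picture: the hub shows at about (392,236) and the pointer tip at (376,159). The fingertips, at (320,290), look tapered, so I'll zoom in on the wheel and tips.

```bash
python3 - <<'E'
import cv2
a=cv2.imread("pics/w1.png")[150:330,270:470]
cv2.imwrite("pics/c2.png",cv2.resize(a,(667,600),interpolation=cv2.INTER_CUBIC))
E
```

```text
(no output)
```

View pics/c2.png

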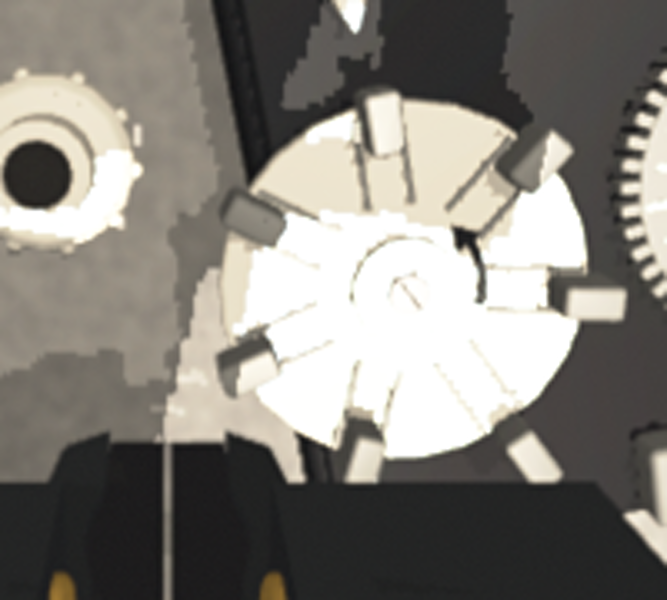

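arm_command(dp=[[0.0016,0.0047,0.03],[0,0,0.03],[0,0,0.03],[0,0,0.005],[0,0,0],[0,0,0]], yaw=[0,0,0,0,0,0])

```text
clock: 3.15
eef_pos: [0.4954, 0.0822, 0.0859]
tool_rot: [[0.992, 0.128, 0.003], [0.128, -0.992, -0.0], [0.003, 0.001, -1.0]]
contact_force: [0.4, 0.1, 0.3]
finger_gap: 0.003
finger_force: 0.0
```

```bash
python3 - <<'E'
from h import *
pose()
a=imaging.read_camera("wrist")[150:350,260:480];b=imaging.read_camera("top")[195:285,270:370]
cv2.imwrite("pics/c3.png",np.hstack([cv2.resize(a,(440,400),interpolation=3),cv2.resize(b,(356,400)[:1]+(400,),interpolation=2)]))
E
```

```text
t 3.15 p [0.4954 0.0822 0.0859] ya -82.66 F [0.39 0.13 0.28] gap 0.003 j6 1.37
```

View pics/c3.png

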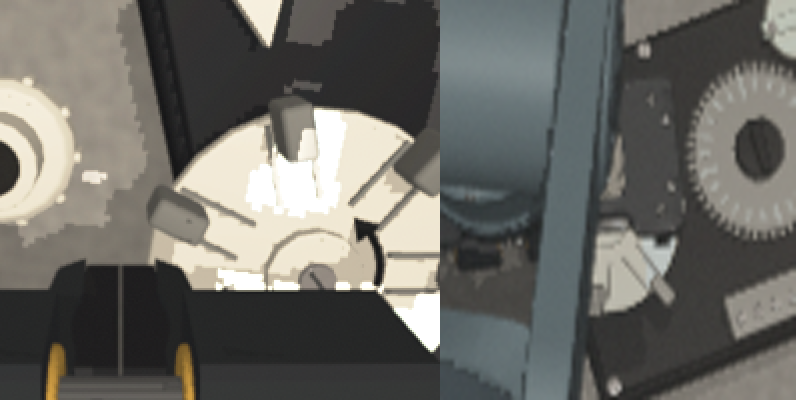

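The wheel, with the tab ahead of the finger at about (180,215), is seen on the left. The fingertip, at (120,270), sits in the gap behind it and is clear. Now I'll go down.

arm_command(dp=[[-0.0022,0,0],[0,0,0.007],[0,0,0.007],[0,0,0.006],[0,0,0],[0,0,0]], yaw=[0,0,0,0,0,0])

```text
clock: 3.85
eef_pos: [0.4912, 0.0822, 0.0632]
tool_rot: [[0.992, 0.127, -0.001], [0.127, -0.992, 0.0], [-0.001, -0.0, -1.0]]
contact_force: [1.2, -0.9, 1.2]
finger_gap: 0.005
finger_force: 0.0
```

arm_command(dp=[[0.001,0,-0.002],[0,0,0],[0,0,0]], yaw=[0,0,0])

```text
clock: 4.15
eef_pos: [0.4928, 0.0823, 0.0661]
tool_rot: [[0.992, 0.127, 0.001], [0.127, -0.992, -0.0], [0.001, 0.0, -1.0]]
contact_force: [-0.9, 0.1, 0.2]
finger_gap: 0.005
finger_force: 0.0
```

arm_command(dp=[[-0.0029,0.0001,0],[-0.0029,0.0001,0],[-0.0029,0.0001,0],[-0.0029,0.0001,0],[-0.0029,0.0001,0],[-0.0029,0.0001,0],[-0.0029,0.0001,0],[-0.0029,0.0001,0]], yaw=[-0.0561,-0.0561,-0.0561,-0.0561,-0.0561,-0.0561,-0.0561,-0.0561])

```text
clock: 4.95
eef_pos: [0.4711, 0.0744, 0.066]
tool_rot: [[0.837, 0.547, 0.001], [0.547, -0.837, 0.0], [0.001, 0.0, -1.0]]
contact_force: [0.6, 0.5, 0.1]
finger_gap: 0.001
finger_force: 0.4
```

```bash
cat >> h.py <<'E'
def polar(w=(.4997,.0313)):
    p,R=pose();d=p[:2]-w;print("phi",np.degrees(np.arctan2(d[1],d[0])).round(2)%360,"r",np.linalg.norm(d).round(4))
E
python3 -c "from h import *;polar()"
```

```text
t 4.95 p [0.4711 0.0744 0.066 ] ya -56.83 F [0.64 0.52 0.1 ] gap 0.001 j6 0.9
phi 123.6 r 0.0517
```

arm_command(dp=[[-0.0029,0.0001,0],[-0.0029,0.0001,0],[-0.0029,0.0001,0],[-0.0029,0.0001,0],[-0.0029,0.0001,0],[-0.0029,0.0001,0],[-0.0029,0.0001,0],[0,0,0]], yaw=[-0.0561,-0.0561,-0.0561,-0.0561,-0.0561,-0.0561,-0.0561,-0.0561])

```text
clock: 5.75
eef_pos: [0.4565, 0.0598, 0.0659]
tool_rot: [[0.517, 0.856, 0.0], [0.856, -0.517, -0.0], [0.0, 0.0, -1.0]]
contact_force: [0.9, 0.1, -0.4]
finger_gap: 0.004
finger_force: 0.0
```

arm_command(dp=[[-0.0015,0,0],[0,0,0],[0,0,0]], yaw=[0,0,0])

```text
clock: 6.05
eef_pos: [0.4558, 0.0587, 0.0658]
tool_rot: [[0.52, 0.854, 0.0], [0.854, -0.52, 0.0], [0.0, 0.0, -1.0]]
contact_force: [0.2, 0.5, -0.8]
finger_gap: 0.008
finger_force: 0.0
```

```bash
python3 - <<'E'
from h import *
polar()
a=imaging.read_camera("wrist");b=imaging.read_camera("side")[205:280,270:370]
cv2.imwrite("pics/c4.png",np.hstack([a[100:400,220:560],cv2.resize(b,(400,300),interpolation=2)]))
E
```

```text
t 6.05 p [0.4558 0.0587 0.0658] ya -31.32 F [ 0.19  0.52 -0.83] gap 0.008 j6 0.42
phi 147.98 r 0.0517
```

View pics/c4.png

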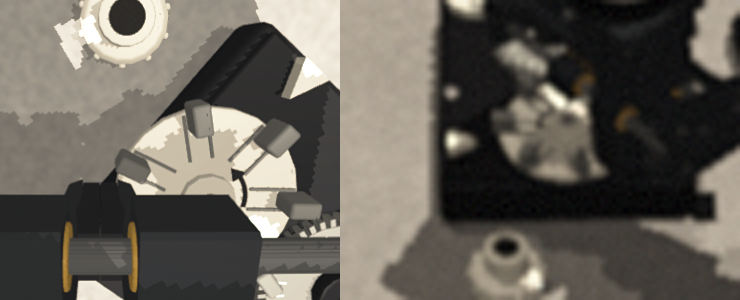

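One tab is in line with the pointer at (280,140) to (300,85). The hub's black arrow has stayed fixed relative to the rotating camera, so the wheel advanced one click. On to the second click.

arm_command(dp=[[-0.0029,0.0001,0],[-0.0029,0.0001,0],[-0.0029,0.0001,0],[-0.0029,0.0001,0],[-0.0029,0.0001,0],[-0.0029,0.0001,0],[-0.0029,0.0001,0],[-0.0029,0.0001,0]], yaw=[-0.0561,-0.0561,-0.0561,-0.0561,-0.0561,-0.0561,-0.0561,-0.0561])

```text
clock: 6.95
eef_pos: [0.4484, 0.0371, 0.0656]
tool_rot: [[0.095, 0.996, -0.001], [0.996, -0.095, 0.0], [0.0, -0.001, -1.0]]
contact_force: [-0.8, 0.3, 0.1]
finger_gap: 0.004
finger_force: 0.4
```

arm_command(dp=[[-0.0029,0.0001,0],[-0.0029,0.0001,0],[-0.0029,0.0001,0],[-0.0029,0.0001,0],[-0.0029,0.0001,0],[-0.0029,0.0001,0],[-0.0029,0.0001,0],[-0.0029,0.0001,0]], yaw=[-0.0561,-0.0561,-0.0561,-0.0561,-0.0561,-0.0561,-0.0561,-0.0561])

```text
clock: 7.75
eef_pos: [0.4518, 0.014, 0.0657]
tool_rot: [[-0.347, 0.938, -0.0], [0.938, 0.347, 0.0], [0.0, -0.0, -1.0]]
contact_force: [0.2, -0.4, -0.2]
finger_gap: 0.007
finger_force: 0.0
```

arm_command(dp=[[0,0,0],[0,0,0],[0,0,0]], yaw=[0,0,0])

```text
clock: 8.05
eef_pos: [0.4516, 0.0142, 0.0657]
tool_rot: [[-0.344, 0.939, -0.0], [0.939, 0.344, 0.0], [0.0, -0.0, -1.0]]
contact_force: [-0.0, 0.6, 0.2]
finger_gap: -0.0
finger_force: 0.0
```

```bash
python3 - <<'E'
from h import *
polar()
a=imaging.read_camera("wrist");b=imaging.read_camera("top")[195:285,270:370]
cv2.imwrite("pics/c5.png",np.hstack([a[100:400,220:560],cv2.resize(b,(333,300),interpolation=2)]))
E
```

```text
t 8.05 p [0.4516 0.0142 0.0657] ya 20.12 F [-0.02  0.61  0.19] gap -0.0 j6 -0.58
phi 199.6 r 0.051
```

View pics/c5.png

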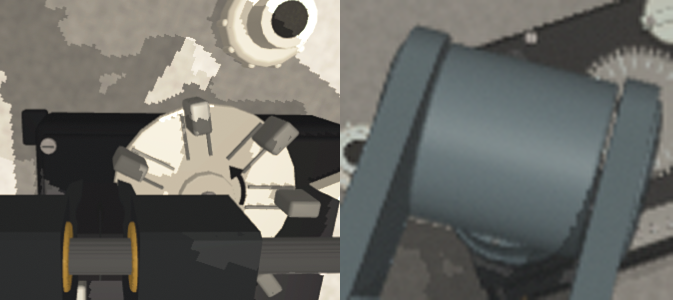

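The wheel looks the same in the turning camera's view (arrow at (240,185)), so the second click is done. Now the last one.

arm_command(dp=[[-0.0029,0.0001,0],[-0.0029,0.0001,0],[-0.0029,0.0001,0],[-0.0029,0.0001,0],[-0.0029,0.0001,0],[-0.0029,0.0001,0],[-0.0029,0.0001,0],[-0.0029,0.0001,0]], yaw=[-0.0561,-0.0561,-0.0561,-0.0561,-0.0561,-0.0561,-0.0561,-0.0561])

```text
clock: 8.95
eef_pos: [0.4641, -0.0049, 0.0656]
tool_rot: [[-0.719, 0.695, -0.001], [0.695, 0.719, 0.0], [0.001, -0.0, -1.0]]
contact_force: [-0.6, 0.8, 0.7]
finger_gap: 0.004
finger_force: 0.5
```

arm_command(dp=[[-0.0029,0.0001,0],[-0.0029,0.0001,0],[-0.0029,0.0001,0],[-0.0029,0.0001,0],[-0.0029,0.0001,0],[-0.0029,0.0001,0],[-0.0029,0.0001,0],[-0.0029,0.0001,0]], yaw=[-0.0561,-0.0561,-0.0561,-0.0561,-0.0561,-0.0561,-0.0561,-0.0561])

```text
clock: 9.75
eef_pos: [0.4842, -0.0169, 0.0657]
tool_rot: [[-0.95, 0.314, -0.0], [0.314, 0.95, 0.0], [0.0, 0.0, -1.0]]
contact_force: [0.3, -0.2, -0.8]
finger_gap: 0.006
finger_force: 0.0
```

arm_command(dp=[[0,0,0],[0,0,0],[0,0,0]], yaw=[0,0,0])

```text
clock: 10.05
eef_pos: [0.484, -0.0169, 0.0657]
tool_rot: [[-0.949, 0.317, -0.0], [0.317, 0.949, 0.0], [0.0, 0.0, -1.0]]
contact_force: [-0.2, -0.2, 0.9]
finger_gap: 0.006
finger_force: 0.0
```

```bash
python3 -c "from h import *;polar()"
```

```text
t 10.05 p [ 0.484  -0.0169  0.0657] ya 71.54 F [-0.15 -0.2   0.93] gap 0.006 j6 -1.53
phi 251.93 r 0.0507
```

arm_command(dp=[[0,0,-0.01],[0,0,-0.01],[0,0,-0.03],[0,0,-0.04],[0,0,-0.04],[0,-0.04,0],[0,-0.05,0],[0,-0.05,0]], yaw=[0,0,0,0,0,0,0,0])

```text
clock: 10.85
eef_pos: [0.4399, -0.151, 0.1976]
tool_rot: [[-0.95, 0.314, 0.003], [0.314, 0.95, -0.002], [-0.003, -0.001, -1.0]]
contact_force: [1.5, -0.1, -0.2]
finger_gap: 0.008
finger_force: 0.0
```

arm_command(dp=[[0,-0.05,0],[0,-0.05,0],[0,-0.05,0],[0,-0.04,0],[0,0,0],[0,0,0]], yaw=[0,0,0,0,0,0])

```text
clock: 11.45
eef_pos: [0.3797, -0.3307, 0.1964]
tool_rot: [[-0.948, 0.318, 0.001], [0.318, 0.948, -0.0], [-0.001, 0.0, -1.0]]
contact_force: [0.5, -0.0, 0.5]
finger_gap: 0.005
finger_force: 0.0
```

```bash
python3 - <<'E'
from h import *
pose()
b=imaging.read_camera("top")[180:300,260:420]
cv2.imwrite("pics/c6.png",cv2.resize(b,(800,600),interpolation=2))
E
```

```text
t 11.45 p [ 0.3797 -0.3307  0.1964] ya 71.46 F [ 0.52 -0.03  0.53] gap 0.005 j6 -2.2
```

View pics/c6.png

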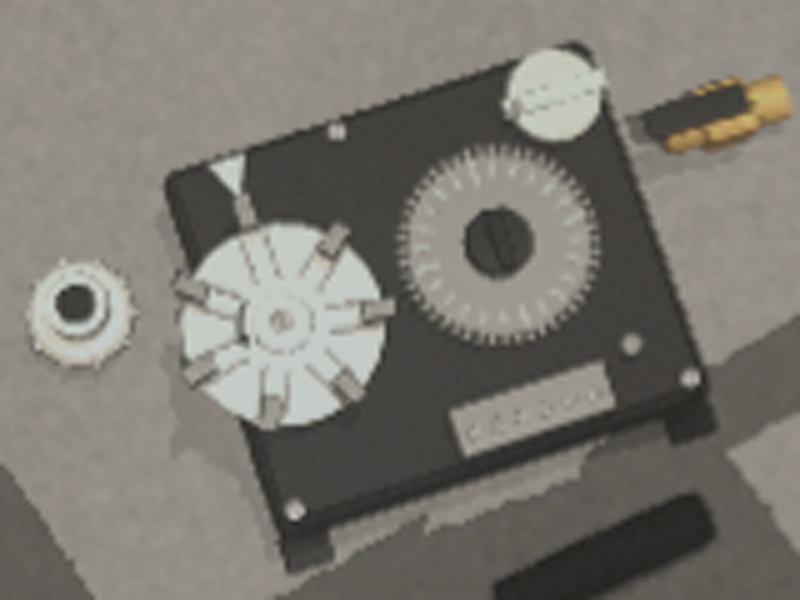

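The slid-out tab, at (245,208), now stands at the pointer tip (238,195). The timer, coupling, valve and screwdriver haven't moved, so I'm handing in.

```bash
python3 -c "from bench import bot;print(bot.close_job())"
```

```text
the job is handed in; nothing more can be done
None
```

The day wheel was turned three clicks, the slid-out tab now stands at the white pointer, the timer and the things around it show no movement in the last top view, and the job is handed in (no verdict was returned).

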